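# Level the token scale

## Task

The table of the token scale on the counter stands crooked. Turn its two cranked levelling screws until the table sits level in every direction, with the steel ball of its round level resting inside the small ring at its middle, and leave everything else on the counter where it stands.

Things in the scene. Friction and masses are not known exactly. Their poses are not given: they have to be found in the camera images.
- scale: fixed red cast-iron base plate of the token scale, 250 x 260 x 14 mm (x, y, z); origin under its centre, x pointing away from its front. Two vertical cranked levelling screws stand near its front corners, at (-85, 100) mm (left) and (-85, -100) mm (right) in its frame; a third screw at (90, 0) mm has no crank, is not to be turned, and its collar's height is unknown
- weigh_table: the cream scale table, a plate 165 x 130 x 8 mm with two ears, carried by the three screws at brass collars; each screw moves only its own collar, tilting the table about the line through the other two. Origin at the middle of the rear collar, about 75 mm up; z upright when level, x away from the front, y left. A steel cup, 72 mm wide, stands 49 mm above the plate, 60 mm in front of the origin
- table_mid (a point): centre of the dial of the round ball level on the table (brass dish 60 mm wide, 126 mm in front of the table's origin); its 8 mm steel ball rolls to the low side, about 1.7 mm per degree, and rests wholly inside the small black ring (13 mm) when level
- screw_left (a joint): angle of the left levelling screw, rad, stops at -3.9 and 3.9, crank pointing along the scale's x at 0; growing = anticlockwise seen from above = raises the left collar 4.8 mm per rad, and the crank with it. Stiff (about 3 N at the pin), stays where it is left
- screw_right (a joint): the same for the right levelling screw; anticlockwise raises the right collar 4.8 mm per rad
- pin_left (a point): centre of the top end of the upright steel crank pin of the left screw: 12 mm thick, it stands 39 mm above its flat red crank arm and 65 mm above the middle of the collar (about 140 mm above the counter when level), 42 mm from the screw's axis. The arm is 14 mm wide, the hub 30 mm with a brass tip 32 mm below the pin's top
- pin_right (a point): the same for the right screw
- globe: bystander: green glass scent globe on a brass foot, 84 mm wide, 143 mm tall, origin at the centre of its underside; stands close to the left, right or front of the scale
- ornament: bystander: chrome winged hood ornament on a black 70 mm square block, about 135 mm tall, origin under its centre; stands close to the left, right or front of the scale
- coin_bowl: bystander: brown bakelite bowl, 110 mm wide, 42 mm tall, origin under its centre; stands close to the left, right or front of the scale
- tire_gauge: bystander: brass tire gauge lying on the counter, about 150 mm long along its x, 21 mm tall, origin under its middle; behind the scale
- dispenser: fixed red token dispenser with a hand crank, 150 x 130 x 248 mm (its crank reaches 118 mm in front of its middle), origin under its centre; left of the scale
- collar_left (a point): middle of the left collar of the table; the table is level when the three collars are at one height
- collar_right (a point): middle of the right collar of the table
- collar_rear (a point): middle of the rear collar of the table

How it is judged:
At the end, for the whole second after the job is handed in: the table's z axis is within 0.02 rad (1.1 degrees) of vertical and the table is at rest (angle between weigh_table's own z axis and vertical below 0.02 rad and angular speed of weigh_table below 0.03 rad/s); the robot touches nothing.
It fails at once if the scent globe is pushed more than 20 mm or tipped (distance of globe from where it was at the start of the episode above 0.02 m or angle between globe's own z axis and vertical above 0.3 rad).
It fails at once if the hood ornament is pushed more than 20 mm or tipped (distance of ornament from where it was at the start of the episode above 0.02 m or angle between ornament's own z axis and vertical above 0.3 rad).
It fails at once if the coin bowl is pushed more than 20 mm or tipped (distance of coin_bowl from where it was at the start of the episode above 0.02 m or angle between coin_bowl's own z axis and vertical above 0.3 rad).
It fails at once if the tire gauge is pushed more than 20 mm (distance of tire_gauge from where it was at the start of the episode above 0.02 m).
It also fails if it takes over 43 s, if anything falls off the work surface, if the arm or the gripper's body presses on something with over 40 N, if the wrist force passes 120 N, or if a joint passes its speed limit or range.

## Robot

A 6-joint arm with a two-finger parallel gripper is mounted at the origin on the work surface. World frame = base frame: x ahead of the robot, y to its left, z up, the work surface at z = 0. Lengths are in m, angles in rad, forces in N, time in s.
With the tool pointing down it reaches from about 0.3 to 0.75 m from the base axis. Payload 8.5 kg.
Tool frame: the origin (TCP) lies at the very end of the fingers, on their centre line; the grasp point (between the pads) lies 19 mm behind it; z points along the fingers, y is the line along which they close (so a half turn about z gives the same grasp; the last joint's range is limited). The gripper opens to 85 mm and grips with 20 to 120 N. Pads are 22 mm wide; open, the fingers measure 114 mm over their backs; the gripper's body (76 mm by 85 mm) begins 54 mm behind the grasp point. The pads swing forward as they close: fully open they stand 13 mm farther back than shut.
Start: joints at [-1.531, 0.381, 1.297, -0, 1.464, -0.215], TCP at [0.139, -0.532, 0.231] pointing down, gripper open.
Joint ranges: [-3.11, 3.11], [-0.89, 2.33], [0.22, 2.48], [-1.42, 4.56], [0.17, 2.85], [-2.88, 2.88]. Speed limits (rad/s): [2.39, 2.39, 3.14, 3.14, 3.14, 3.14].

## Interface

Orientations are given as a unit quaternion [w, x, y, z].
In Python, from bench import bot gives the robot as it stands.
- The arm moves only by the tool step_arm, never from a script. Its argument "rows" is text: rows parted by semicolons, each of 4 numbers parted by spaces: the shift along the tool's x, y, z in m, then the turn about the tool's z in rad. In form: tx ty tz spin; .... A call has exactly 8 rows; each row shifts and turns the commanded pose from where the row before left it, along the tool's axes as they then stand; what a row does not reach is not made up. A row lasts 1/12 s, in which the tool goes at most 41.7 mm and 7.16 degrees, less where a joint would pass 70% of its speed; a pose out of reach is approached as far as the arm can. A call with a gripper value outside its range is refused whole. "hand" is the opening, from -1 (shut) to 1 (fully open), set as the call begins (left out, the last holds). The fingers move at their own pace and stop on an object; "squeeze" is the grip in N (left out, the last holds). Time passes only in rows, so rows that do not move let the fingers close, or fill a call up. It gives the time, the measured TCP pose, the force, the opening and the grip force at its end, in the units of the state.
- bot.get_state(): the state, without advancing time (a new reading comes with each control period).
- bot.grab_frame(name): name is "scene" or "top"; returns a dict with "frame" (400x640x3 uint8, red, green, blue), "z_map" (400x640 float32, m along the optical axis (not along the pixel's ray), 0 where there is no reading), "fov_y" (degrees; the focal length in pixels is half the picture's height over the tangent of half this angle, whatever the lens; pixels are square), "cx", "cy" (the principal point, pixels), "k1" (the pictures are not rectified: a ray, as slopes to the right and down, at radius r is drawn at 1 + k1 r^2 times it, then the intrinsics apply), "R" (3x3) and "t" (3): a world point X has camera coordinates R X + t. Camera axes: x right, y down, z forward; pixel columns grow to the right and rows downward; lengths in m; the calibration is good to about 2 mm. A picture is of the moment at which its call begins.
- bot.finish_job(): hands the job in; it is judged then, once.
The state is a dict: "t": time; "joint_pos": joint angles; "dq": joint speeds; "joint_efforts": joint torques, N m; "eef_pos": TCP position; "tool_rot": TCP orientation; "contact_force": force on the tool from outside, world axes, zero at the start; "ft_torque": the same for the moment, N m; "gripper_width": finger opening in m; "gripper_force": force on a finger pad.
Only numpy, scipy, OpenCV 4.12 (cv2) and the standard library are available. Lean on these libraries where they do the work, as an engineer would, in place of code of your own. Each camera call takes 0.05 s, during which the arm holds its last target. There are 200 camera calls.

## Working session

There is one attempt and no reset: what is moved stays moved. The work goes in short steps, Python scripts to look and compute and a tool call to move; the robot and the scene stay as the last step left them, time stands still between calls to the robot, and variables do not carry over. Pictures are saved under pics/ and viewed, at most 10 in all, crops included, and the job is handed in when it is done.

Besides the shell and the picture viewer there is one more tool, called after "Call:" by a JSON object that holds its "fn" and its "kwargs". step_arm: Moves the arm, as the interface text tells. Its arguments: {"type":"object","properties":{"rows":{"type":"string"},"hand":{"type":"number"},"squeeze":{"type":"number"}},"required":["rows"]}

```bash
mkdir -p pics
cat > h.py <<'E'
import numpy as np, cv2
from bench import bot
def cast(f):
    H,W=f["z_map"].shape; fl=H/2/np.tan(np.radians(f["fov_y"])/2)
    u,v=np.meshgrid(np.arange(W),np.arange(H)); x=(u-f["cx"])/fl; y=(v-f["cy"])/fl
    a,b=x.copy(),y.copy()
    for _ in range(15):
        s=1+f["k1"]*(a*a+b*b); a,b=x/s,y/s
    return np.dstack([a,b,np.ones_like(a)])
def xyz(f):
    P=cast(f)*f["z_map"][...,None]; return (P-np.array(f["t"]))@np.array(f["R"])
def save(f,n): cv2.imwrite("pics/"+n,f["frame"][:,:,::-1])
E
python3 - <<'E'
from h import *
for n in("scene","top"):
    f=bot.grab_frame(n); save(f,n+"0.png"); np.save(n+"0.npy",xyz(f)); np.save(n+"0f.npy",f["frame"])
    print(n,f["fov_y"],f["cx"],f["cy"],f["k1"],-np.array(f["R"]).T@f["t"],np.array(f["R"])[2])
print(bot.get_state())
E
```

```text
scene 53.068918128717 321.0862793505069 204.30077118416244 -0.08798273578914194 [1.22751591 0.42917026 0.9063662 ] [-0.58457539 -0.32536909 -0.74324059]
top 43.550260443478514 325.76461686688987 200.10322165689766 -0.021687991549430963 [0.46042464 0.1001169  1.43726018] [ 0.10030286 -0.00523235 -0.99494319]
{'t': 0.1, 'joint_pos': array([-1.53130385e+00,  3.81137240e-01,  1.29816861e+00, -1.14417341e-05,
        1.46358128e+00, -2.15296730e-01]), 'dq': array([ 6.01534816e-04, -3.46593945e-03, -2.94243573e-03, -2.23220785e-04,
       -9.36470506e-05,  1.16471530e-04]), 'joint_efforts': array([ 4.90522114e-03, -4.49216473e+01, -2.31657261e+01, -9.15374085e-05,
        3.64988664e-03,  9.53079621e-06]), 'eef_pos': array([ 0.13860888, -0.53197963,  0.2307744 ]), 'tool_rot': array([-6.45239849e-04,  9.91895990e-01,  1.27050877e-01,  5.11548265e-05]), 'contact_force': array([-0.41713421,  0.21283223,  0.09190688]), 'ft_torque': array([ 0.05234382, -0.04297235, -0.0137004 ]), 'gripper_force': 0.0, 'gripper_width': 0.08542941381533703}
```

View pics/scene0.png

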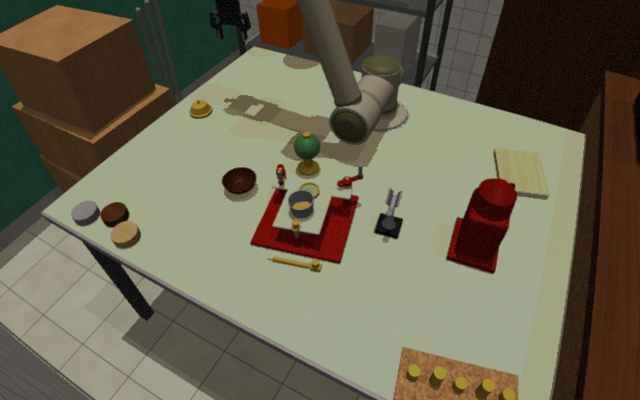

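View pics/top0.png

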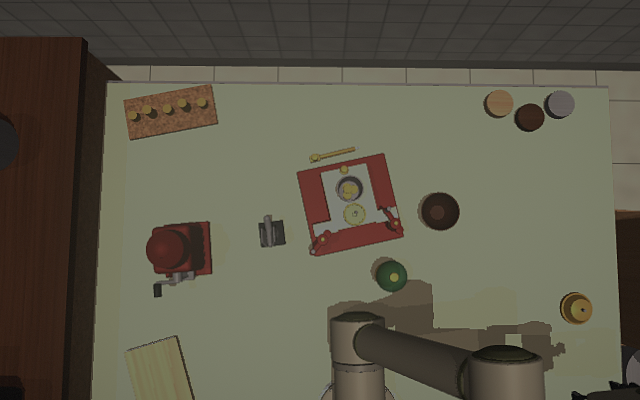

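The scene picture shows the scale at about (305,222) with the globe in front, bowl right and ornament left. The top picture shows the left crank at about (320,240), the right crank at (393,220) and the level at (355,214).

Run:
```python
from h import *
P=np.load("top0.npy");F=np.load("top0f.npy").astype(int)
red=(F[...,0]>70)&(F[...,0]>2.2*F[...,1])
near=(P[...,2]>0.004)&(P[...,2]<0.024)
m=red&near; m[:, :280]=0; m[:,420:]=0
r=cv2.minAreaRect(P[m][:,:2].astype(np.float32)*1000); print(r)
box=cv2.boxPoints(r);c=np.array(r[0])/1000
# scale x axis direction: roughly world +x
e=[box[1]-box[0],box[2]-box[1]]; ax=max(e,key=lambda d:abs(d[0])); ax=ax/np.linalg.norm(ax)*np.sign(ax[0])
yaw=np.arctan2(ax[1],ax[0]); print("c",c,"yaw",yaw,[np.linalg.norm(v) for v in e])
R=np.array([[np.cos(yaw),-np.sin(yaw)],[np.sin(yaw),np.cos(yaw)]])
np.savez("scale.npz",c=c,R=R,yaw=yaw)
for n in("top","scene"):
    P=np.load(n+"0.npy");F=np.load(n+"0f.npy").astype(int)
    L=(P[...,:2]-c)@R
    for s,yy in(("L",.1),("R",-.1)):
        d=L-np.array([-.085,yy]); k=(np.hypot(d[...,0],d[...,1])<.06)&(P[...,2]>.07)&(P[...,2]<.2)
        v,u=np.nonzero(k); o=np.argsort(-P[k][:,2])[:14]
        print(n,s,"screw",c+R@[-.085,yy])
        for i in o: print(u[i],v[i],(d[v[i],u[i]]*1000).round(),(P[v[i],u[i],2]*1000).round(),F[v[i],u[i]])
    x0,y0=(285,140) if n=="top" else (230,120)
    cv2.imwrite(f"pics/{n}1.png",cv2.resize(F[y0:y0+150,x0:x0+200,::-1].astype(np.uint8),None,fx=4,fy=4,interpolation=cv2.INTER_CUBIC))
```

```text
((594.5032348632812, 24.01275634765625), (245.4826202392578, 254.90211486816406), 12.953997611999512)
c [0.59450323 0.02401276] yaw 0.22608988 [np.float32(254.90211), np.float32(245.48264)]
top L screw [0.48924959 0.10241346]
314 251 [-25.  26.] 157.0 [110 109 104]
313 253 [-29.  30.] 155.0 [104  99  95]
313 251 [-24.  29.] 155.0 [115 110 106]
311 251 [-23.  34.] 154.0 [107  98  94]
312 250 [-21.  31.] 152.0 [105 101  97]
311 252 [-26.  34.] 151.0 [90 85 81]
313 252 [-27.  29.] 151.0 [120 116 111]
314 253 [-30.  27.] 150.0 [96 74 69]
314 252 [-27.  27.] 150.0 [105 101  97]
312 251 [-24.  31.] 150.0 [115 110 106]
313 250 [-22.  28.] 150.0 [111 108 104]
312 252 [-26.  32.] 150.0 [116 112 108]
314 250 [-22.  26.] 149.0 [93 90 86]
311 253 [-28.  35.] 148.0 [72 55 51]
top R screw [ 0.53408332 -0.09249661]
390 210 [36. 12.] 146.0 [113 115 101]
388 208 [42. 15.] 146.0 [112 107 103]
387 208 [42. 18.] 143.0 [102 100  96]
389 210 [36. 14.] 142.0 [97 90 88]
386 209 [41. 20.] 141.0 [37 38 34]
390 208 [41. 10.] 140.0 [97 91 90]
387 207 [45. 16.] 140.0 [86 78 74]
387 209 [40. 18.] 139.0 [96 91 87]
[... 662 characters left out ...]
27.  37.] 151.0 [101  95  76]
359 167 [-21.  29.] 150.0 [55 54 51]
362 167 [-24.  37.] 150.0 [125 131 104]
360 167 [-23.  32.] 149.0 [52 47 49]
scene R screw [ 0.53408332 -0.09249661]
280 171 [40. 18.] 143.0 [108 102 100]
279 170 [37. 14.] 142.0 [134 126 117]
278 170 [37. 11.] 142.0 [124 103 100]
278 172 [45. 14.] 142.0 [108 102 101]
279 171 [40. 15.] 142.0 [125 121 120]
278 171 [40. 12.] 142.0 [124 119 118]
279 172 [43. 16.] 141.0 [109 104 102]
280 170 [35. 16.] 141.0 [120 109  91]
277 171 [41. 10.] 141.0 [113  81  82]
280 172 [42. 19.] 141.0 [91 85 79]
280 173 [44. 19.] 138.0 [57 50 53]
281 171 [35. 19.] 138.0 [95 53 44]
281 172 [39. 20.] 138.0 [84 33 34]
279 173 [44. 16.] 138.0 [57 51 52]
```

View pics/top1.png

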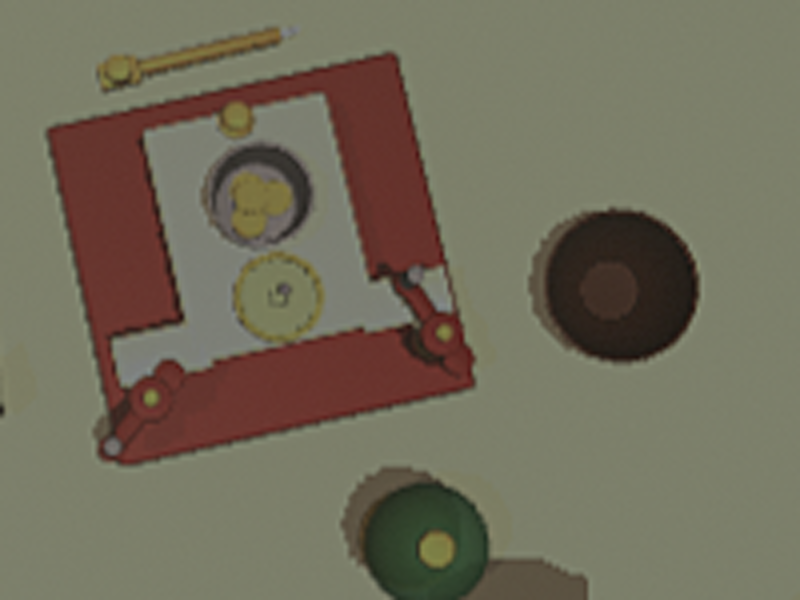

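View pics/scene1.png

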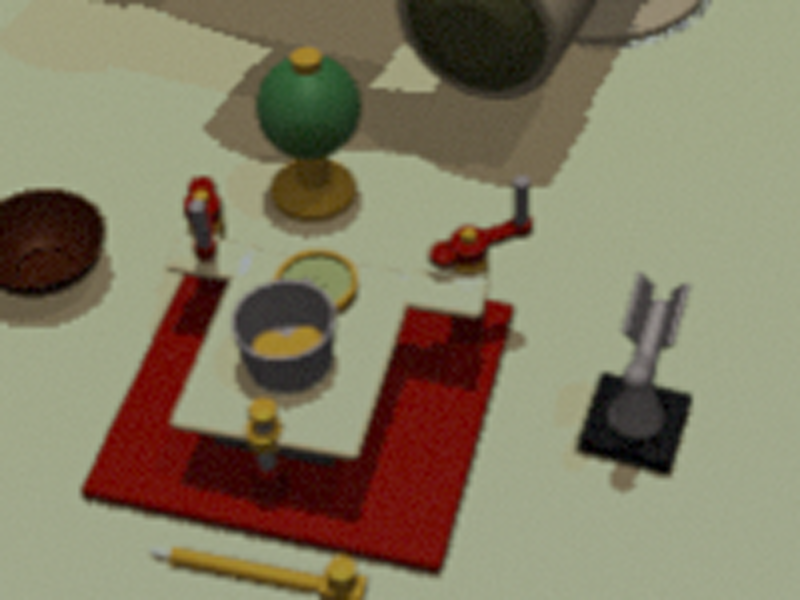

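```bash
cat >> h.py <<'E'
S=dict(np.load("scale.npz")); c,R=S["c"],S["R"]
def plate(f):
    "least squares plane of cream plate in scale frame: z0, slopes x,y"
    P=xyz(f);F=f["frame"].astype(int);L=(P[...,:2]-c)@R
    x,y,z=L[...,0],L[...,1],P[...,2]
    k=(x>-.075)&(x<.10)&(abs(y)<.06)&(z>.05)&(z<.115)
    k&=(np.hypot(x-.03,y)>.05)&(np.hypot(x+.036,y)>.04)&(np.hypot(x-.09,y)>.02)
    k&=(F[...,0]<1.4*F[...,1])&(F[...,0]>80)
    for _ in range(4):
        A=np.c_[np.ones(k.sum()),x[k],y[k]];s=np.linalg.lstsq(A,z[k],rcond=None)[0]
        k&=abs(z-(s[0]+s[1]*x+s[2]*y))<.006
    return s,k.sum(),(z[k]-A[:k.sum()].shape[0]*0).std()
def pins(f):
    P=xyz(f);F=f["frame"].astype(int);L=(P[...,:2]-c)@R;o={}
    for s,yy in(("L",.1),("R",-.1)):
        d=L-np.array([-.085,yy]);r=np.hypot(d[...,0],d[...,1])
        k=(r>.03)&(r<.054)&(P[...,2]>.125)&(P[...,2]<.175)&(F.max(2)-F.min(2)<30)&(F.max(2)>80)
        if k.sum(): m=np.median(np.c_[d[k],P[k][:,2]],0);o[s]=(k.sum(),(m*1000).round(1),"ang",np.arctan2(m[1],m[0]).round(3),"w",(c+R@(m[:2]+[-.085,yy])).round(4))
    return o
E
python3 - <<'E'
from h import *
for n in("top","scene"):
    f=bot.grab_frame(n);s=plate(f);print(n,s); print(pins(f))
    s=s[0]
    for nm,p in(("L",(-.085,.1)),("R",(-.085,-.1)),("rear",(.09,0))): print(nm,s[0]+s[1]*p[0]+s[2]*p[1])
    P=xyz(f);F=f["frame"].astype(int);r,g,b=F[...,0],F[...,1],F[...,2]
    L=(P[...,:2]-c)@R
    nr=(abs(L[...,0])<.3)&(abs(L[...,1])<.4)
    for nm,k in(("globe",(g>1.3*r)&(P[...,2]>.05)),("bowl",(r>1.3*g)&(r<90)&(P[...,2]>.005)&(L[...,1]<-.14)),("orn",(P[...,2]>.008)&(L[...,1]>.15)&(F.max(2)-F.min(2)<30))):
        q=P[k&nr]; print(nm,len(q),np.percentile(q,[2,50,98],axis=0).round(3).tolist(), "scale mid",np.median(L[k&nr],0).round(3))
E
```

```text
top (array([ 0.08083439, -0.04071912,  0.04604826]), np.int64(949), np.float64(0.003953859936689914))
{'L': (np.int64(15), array([-24.9,  30. , 152.1]), 'ang', np.float64(2.264), 'w', array([0.4583, 0.126 ])), 'R': (np.int64(14), array([ 40.6,  13.1, 137.8]), 'ang', np.float64(0.313), 'w', array([ 0.5707, -0.0706]))}
L 0.08890033983506496
R 0.07969068810031857
rear 0.07716966880193311
globe 471 [[0.36, -0.117, 0.107], [0.393, -0.085, 0.123], [0.426, -0.054, 0.132]] scale mid [-0.221 -0.061]
bowl 274 [[0.523, -0.278, 0.005], [0.57, -0.233, 0.011], [0.624, -0.18, 0.045]] scale mid [-0.083 -0.244]
orn 684 [[0.44, 0.213, 0.008], [0.508, 0.243, 0.025], [0.671, 0.331, 0.129]] scale mid [-0.036  0.231]
scene (array([ 0.0821207 , -0.04369292,  0.04596251]), np.int64(711), np.float64(0.003668319436154568))
{'L': (np.int64(17), array([-24.4,  34.1, 152.3]), 'ang', np.float64(2.191), 'w', array([0.4578, 0.1302])), 'R': (np.int64(10), array([ 40.6,  14.6, 141.1]), 'ang', np.float64(0.346), 'w', array([ 0.5703, -0.0692]))}
L 0.09043084566676794
R 0.08123834276798962
rear 0.07818833330360332
globe 463 [[0.375, -0.109, 0.081], [0.415, -0.067, 0.114], [0.433, -0.042, 0.133]] scale mid [-0.197 -0.049]
bowl 627 [[0.521, -0.275, 0.005], [0.555, -0.243, 0.022], [0.62, -0.178, 0.043]] scale mid [-0.098 -0.251]
orn 779 [[0.474, 0.213, 0.011], [0.513, 0.248, 0.024], [0.548, 0.28, 0.13]] scale mid [-0.03   0.236]
```

```bash
cat >> h.py <<'E'
def toolR():
    from scipy.spatial.transform import Rotation as Ro
    q=bot.get_state()["tool_rot"]; return Ro.from_quat([q[1],q[2],q[3],q[0]]).as_matrix()
def rows(pts,start=None,n=8):
    "pts: list of (x,y,z,yaw[,rows]); tool down, print rows"
    M=toolR(); st=bot.get_state()
    yaw=np.arctan2(M[1,0],M[0,0]); p=np.r_[st["eef_pos"],yaw] if start is None else np.array(start,float)
    out=[]
    for w in pts:
        w=np.array(w,float); k=int(w[4]) if len(w)>4 else int(np.ceil(max(np.linalg.norm(w[:3]-p[:3])/.038,abs(w[3]-p[3])/.115)))
        q=p.copy()
        for i in range(1,k+1):
            g=p+(w[:4]-p)*i/k; d=g-q; ct,s=np.cos(q[3]),np.sin(q[3])
            out.append("%.4f %.4f %.4f %.3f"%(ct*d[0]+s*d[1],s*d[0]-ct*d[1],-d[2],-d[3])); q=g
        p=w[:4]
    while len(out)%n: out.append("0 0 0 0")
    for i in range(0,len(out),n): print("; ".join(out[i:i+n]))
def arc(side,a0,a1,z0,yaw,da=.13,r=.042):
    yy=.1 if side=="L" else -.1; k=int(np.ceil(abs(a1-a0)/da)); pts=[]
    for a in np.linspace(a0,a1,k+1):
        w=c+R@(np.array([-.085,yy])+r*np.array([np.cos(a),np.sin(a)])); pts.append((*w,z0+.0048*(a-a0),yaw,1))
    return pts
E
python3 - <<'E'
from h import *
rows([(.458,.128,.235,1.797)])
E
```

```text
0.0238 -0.0279 -0.0002 -0.077; 0.0259 -0.0260 -0.0002 -0.077; 0.0278 -0.0239 -0.0002 -0.077; 0.0295 -0.0217 -0.0002 -0.077; 0.0311 -0.0194 -0.0002 -0.077; 0.0325 -0.0169 -0.0002 -0.077; 0.0337 -0.0144 -0.0002 -0.077; 0.0347 -0.0117 -0.0002 -0.077
0.0355 -0.0090 -0.0002 -0.077; 0.0361 -0.0063 -0.0002 -0.077; 0.0365 -0.0035 -0.0002 -0.077; 0.0367 -0.0006 -0.0002 -0.077; 0.0366 0.0022 -0.0002 -0.077; 0.0363 0.0050 -0.0002 -0.077; 0.0358 0.0078 -0.0002 -0.077; 0.0351 0.0105 -0.0002 -0.077
0.0342 0.0132 -0.0002 -0.077; 0.0331 0.0158 -0.0002 -0.077; 0.0318 0.0183 -0.0002 -0.077; 0.0303 0.0207 -0.0002 -0.077; 0 0 0 0; 0 0 0 0; 0 0 0 0; 0 0 0 0
```

Call:
{"fn": "step_arm", "kwargs": {"rows": "0.024 -0.028 0 -0.077; 0.026 -0.026 0 -0.077; 0.028 -0.024 0 -0.077; 0.0295 -0.022 0 -0.077; 0.031 -0.0195 0 -0.077; 0.0325 -0.017 0 -0.077; 0.034 -0.0145 0 -0.077; 0.035 -0.012 0 -0.077", "hand": 0}}

```text
t: 0.87
eef_pos: [0.267, -0.2652, 0.2313]
tool_rot: [0.0, 0.906, 0.423, 0.0]
contact_force: [1.1, -0.4, -0.2]
gripper_width: 0.0427
gripper_force: 0.0
```

Call:
{"fn": "step_arm", "kwargs": {"rows": "0.0355 -0.009 0 -0.077; 0.036 -0.006 0 -0.077; 0.0365 -0.0035 0 -0.077; 0.0365 -0.0005 0 -0.077; 0.0365 0.002 0 -0.077; 0.0365 0.005 0 -0.077; 0.036 0.008 0 -0.077; 0.035 0.0105 0 -0.077"}}

```text
t: 1.53
eef_pos: [0.3952, -0.0014, 0.2314]
tool_rot: [0.0, 0.735, 0.678, 0.0]
contact_force: [0.4, -1.4, 0.3]
gripper_width: 0.0428
gripper_force: 0.0
```

Call:
{"fn": "step_arm", "kwargs": {"rows": "0.034 0.013 0 -0.077; 0.033 0.016 0 -0.077; 0.032 0.018 0 -0.077; 0.030 0.021 0 -0.077; 0 0 0 0; 0 0 0 0; 0 0 0 0; 0 0 0 0"}}

```text
t: 2.2
eef_pos: [0.4587, 0.1274, 0.2313]
tool_rot: [-0.0, 0.624, 0.781, -0.0]
contact_force: [-0.3, -1.0, -0.3]
gripper_width: 0.0425
gripper_force: 0.0
```

Run:
```python
from h import *
rows([(.458,.128,.235,1.797)])
f=bot.grab_frame("top");save(f,"top2.png");print(pins(f),bot.get_state()["joint_pos"])
f=bot.grab_frame("scene");print(pins(f))
```

```text
0.0007 -0.0006 -0.0037 -0.004; 0 0 0 0; 0 0 0 0; 0 0 0 0; 0 0 0 0; 0 0 0 0; 0 0 0 0; 0 0 0 0
{'R': (np.int64(14), array([ 40.4,  13.7, 139.2]), 'ang', np.float64(0.327), 'w', array([ 0.5704, -0.0701]))} [ 2.13895572e-02  2.50945696e-01  1.49163203e+00 -1.36727746e-04
  1.39908178e+00 -2.00699191e-01]
{'L': (np.int64(12), array([-26.7,  37.2, 146.5]), 'ang', np.float64(2.192), 'w', array([0.4549, 0.1327])), 'R': (np.int64(10), array([ 39. ,  14.5, 140.1]), 'ang', np.float64(0.356), 'w', array([ 0.5688, -0.0696]))}
```

Call:
{"fn": "step_arm", "kwargs": {"rows": "0 0 0.026 0; 0 0 0.026 0; 0 0 0.026 0; 0 0 0.016 0; 0 0 0.01 0; 0 0 0 0; 0 0 0 0; 0 0 0 0"}}

```text
t: 2.97
eef_pos: [0.4595, 0.1279, 0.1282]
tool_rot: [0.001, 0.624, 0.781, 0.001]
contact_force: [-0.4, -0.2, 0.3]
gripper_width: 0.0428
gripper_force: 0.0
```

Run:
```python
from h import *
f=bot.grab_frame("scene");F=f["frame"][130:205,320:420,::-1];cv2.imwrite("pics/s3.png",cv2.resize(F,None,fx=6,fy=6,interpolation=cv2.INTER_CUBIC))
```

```text
(no output)
```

View pics/s3.png

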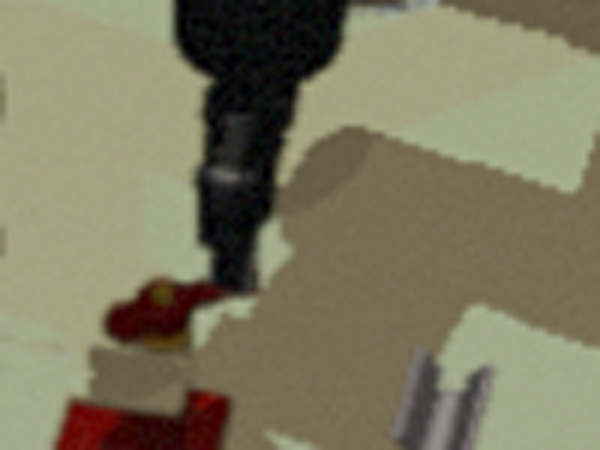

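The gripper stands over the crank's end, with the finger covering the pin at about (230,200) in the crop and no contact. Closing on the pin.

Call:
{"fn": "step_arm", "kwargs": {"rows": "0 0 0 0; 0 0 0 0; 0 0 0 0; 0 0 0 0; 0 0 0 0; 0 0 0 0; 0 0 0 0; 0 0 0 0", "hand": -1, "squeeze": 25}}

```text
t: 3.68
eef_pos: [0.4583, 0.1285, 0.1275]
tool_rot: [-0.001, 0.624, 0.782, -0.0]
contact_force: [-4.9, 1.1, 6.5]
gripper_width: 0.0109
gripper_force: 24.6
```

Run:
```python
from h import *
s=bot.get_state();print(s["contact_force"],s["gripper_width"],((s["eef_pos"][:2]-c)@R-[-.085,.1])*1000)
M=toolR();yaw=np.arctan2(M[1,0],M[0,0])
a=arc("L",2.24,-.25,.128,yaw); rows(a[1:],start=a[0][:4])
```

```text
[-4.87757944  1.0567417   6.45731421] 0.010947203264308371 [-24.26931819  32.36098429]
0.0030 0.0043 0.0006 -0.000; 0.0024 0.0046 0.0006 -0.000; 0.0018 0.0049 0.0006 -0.000; 0.0012 0.0051 0.0006 -0.000; 0.0006 0.0052 0.0006 -0.000; -0.0001 0.0052 0.0006 -0.000; -0.0007 0.0052 0.0006 -0.000; -0.0014 0.0050 0.0006 -0.000
-0.0020 0.0048 0.0006 -0.000; -0.0026 0.0046 0.0006 -0.000; -0.0031 0.0042 0.0006 -0.000; -0.0036 0.0038 0.0006 -0.000; -0.0040 0.0033 0.0006 -0.000; -0.0044 0.0028 0.0006 -0.000; -0.0047 0.0022 0.0006 -0.000; -0.0050 0.0016 0.0006 -0.000
-0.0051 0.0010 0.0006 -0.000; -0.0052 0.0003 0.0006 -0.000; -0.0052 -0.0003 0.0006 -0.000; -0.0051 -0.0010 0.0006 -0.000; 0 0 0 0; 0 0 0 0; 0 0 0 0; 0 0 0 0
```

Call:
{"fn": "step_arm", "kwargs": {"rows": "0.003 0.0043 0.0006 0; 0.0024 0.0046 0.0006 0; 0.0018 0.0049 0.0006 0; 0.0012 0.0051 0.0006 0; 0.0006 0.0052 0.0006 0; 0 0.0052 0.0006 0; -0.0007 0.0052 0.0006 0; -0.0014 0.005 0.0006 0"}}

```text
t: 4.35
eef_pos: [0.4943, 0.1433, 0.1214]
tool_rot: [-0.002, 0.624, 0.782, -0.002]
contact_force: [-8.5, -5.8, -1.7]
gripper_width: 0.0111
gripper_force: 24.4
```

Run:
```python
from h import *
s=bot.get_state();d=((s["eef_pos"][:2]-c)@R-[-.085,.1]);print(s["contact_force"],s["gripper_width"],d*1000,np.hypot(*d),np.arctan2(d[1],d[0]))
```

```text
[-8.51146782 -5.75886628 -1.67482819] 0.011128180495113757 [14.1136098 38.6682117] 0.04116338880276268 1.220828031895121
```

Good tracking, low forces. Continue the arc.

Call:
{"fn": "step_arm", "kwargs": {"rows": "-0.002 0.0048 0.0006 0; -0.0026 0.0046 0.0006 0; -0.0031 0.0042 0.0006 0; -0.0036 0.0038 0.0006 0; -0.004 0.0033 0.0006 0; -0.0044 0.0028 0.0006 0; -0.0047 0.0022 0.0006 0; -0.005 0.0016 0.0006 0"}}

```text
t: 5.02
eef_pos: [0.5256, 0.1213, 0.1159]
tool_rot: [-0.004, 0.624, 0.782, -0.003]
contact_force: [-15.3, 2.6, -1.9]
gripper_width: 0.0108
gripper_force: 24.7
```

Call:
{"fn": "step_arm", "kwargs": {"rows": "-0.0051 0.001 0.0006 0; -0.0052 0.0003 0.0006 0; -0.0052 -0.0003 0.0006 0; -0.0051 -0.001 0.0006 0; 0 0 0 0; 0 0 0 0; 0 0 0 0; 0 0 0 0"}}

```text
t: 5.68
eef_pos: [0.5274, 0.1022, 0.1134]
tool_rot: [-0.007, 0.623, 0.782, -0.004]
contact_force: [-24.7, 3.9, 3.9]
gripper_width: 0.0107
gripper_force: 26.2
```

Run:
```python
from h import *
s=bot.get_state();d=((s["eef_pos"][:2]-c)@R-[-.085,.1]);print(s["contact_force"],s["gripper_width"],d*1000,np.hypot(*d),np.arctan2(d[1],d[0]))
f=bot.grab_frame("scene");print(plate(f),pins(f))
```

```text
[-24.69588363   3.9268952    3.90068772] 0.01072421626456396 [37.15802325 -8.72892508] 0.03816952743552391 -0.23073008241904341
(array([ 0.07909531, -0.00504133, -0.01778163]), np.int64(723), np.float64(0.0018193220269888772)) {'R': (np.int64(8), array([ 38.2,  19.3, 141.9]), 'ang', np.float64(0.467), 'w', array([ 0.567 , -0.0651]))}
```

Call:
{"fn": "step_arm", "kwargs": {"rows": "0 -0.002 0 0; 0 -0.002 0 0; 0 0 0 0; 0 0 0 0; 0 0 0 0; 0 0 0 0; 0 0 0 0; 0 0 0 0"}}

```text
t: 6.4
eef_pos: [0.5271, 0.1012, 0.1135]
tool_rot: [-0.004, 0.624, 0.782, -0.002]
contact_force: [-7.8, 5.6, -6.7]
gripper_width: 0.0108
gripper_force: 24.9
```

Call:
{"fn": "step_arm", "kwargs": {"rows": "0 0 0 0; 0 0 0 0; 0 0 0 0; 0 0 0 0; 0 0 -0.02 0; 0 0 -0.03 0; 0 0 -0.03 0; 0 0 -0.02 0", "hand": 0}}

```text
t: 7.07
eef_pos: [0.5306, 0.1001, 0.2184]
tool_rot: [0.002, 0.624, 0.782, 0.001]
contact_force: [0.7, 0.0, -0.2]
gripper_width: 0.0429
gripper_force: 0.0
```

Run:
```python
from h import *
f=bot.grab_frame("scene");print(plate(f),pins(f))
rows([(.569,-.0695,.215,1.797)])
```

```text
(array([ 0.07917116, -0.00586069, -0.01840162]), np.int64(729), np.float64(0.0019412383056623783)) {'L': (np.int64(9), array([ 36.5,  -8.7, 137. ]), 'ang', np.float64(-0.234), 'w', array([0.5268, 0.1021])), 'R': (np.int64(8), array([ 37.1,  18.5, 141.1]), 'ang', np.float64(0.463), 'w', array([ 0.5661, -0.0662]))}
-0.0347 -0.0003 0.0013 -0.000; -0.0347 -0.0003 0.0013 -0.000; -0.0347 -0.0003 0.0013 -0.000; -0.0347 -0.0003 0.0013 -0.000; -0.0347 -0.0003 0.0013 -0.000; 0 0 0 0; 0 0 0 0; 0 0 0 0
```

Call:
{"fn": "step_arm", "kwargs": {"rows": "-0.0345 -0.0005 0 0; -0.0345 -0.0005 0 0; -0.0345 -0.0005 0 0; -0.0345 -0.0005 0 0; -0.0345 -0.0005 0 0; 0 0 0 0; 0 0 0 0; 0 0 0 0"}}

```text
t: 7.78
eef_pos: [0.5656, -0.0684, 0.2152]
tool_rot: [-0.0, 0.624, 0.782, 0.0]
contact_force: [0.2, -0.3, 1.1]
gripper_width: 0.0426
gripper_force: 0.0
```

Call:
{"fn": "step_arm", "kwargs": {"rows": "0 0 0.026 0; 0 0 0.026 0; 0 0 0.026 0; 0 0 0.015 0; 0 0 0.008 0; 0 0 0 0; 0 0 0 0; 0 0 0 0"}}

```text
t: 8.45
eef_pos: [0.5664, -0.0684, 0.1157]
tool_rot: [0.001, 0.623, 0.782, 0.0]
contact_force: [-0.4, -0.5, 0.1]
gripper_width: 0.0426
gripper_force: 0.0
```

Call:
{"fn": "step_arm", "kwargs": {"rows": "0 0 0 0; 0 0 0 0; 0 0 0 0; 0 0 0 0; 0 0 0 0; 0 0 0 0; 0 0 0 0; 0 0 0 0", "hand": -1}}

```text
t: 9.12
eef_pos: [0.5669, -0.0684, 0.1152]
tool_rot: [0.001, 0.624, 0.782, 0.001]
contact_force: [3.8, 2.4, 2.3]
gripper_width: 0.0111
gripper_force: 25.6
```

Run:
```python
from h import *
s=bot.get_state();d=((s["eef_pos"][:2]-c)@R-[-.085,-.1]);print(s["contact_force"],s["gripper_width"],d*1000,np.hypot(*d),np.arctan2(d[1],d[0]))
M=toolR();yaw=np.arctan2(M[1,0],M[0,0])
a=arc("R",.33,-.24,.1,yaw,da=.115); rows(a[1:],start=a[0][:4])
```

```text
[3.76916146 2.41015459 2.29875322] 0.011100172664185197 [37.39928894 16.11009776] 0.04072151842718498 0.40673883604824784
-0.0046 0.0013 0.0005 -0.000; -0.0047 0.0008 0.0005 -0.000; -0.0048 0.0002 0.0005 -0.000; -0.0048 -0.0003 0.0005 -0.000; -0.0047 -0.0009 0.0005 -0.000; 0 0 0 0; 0 0 0 0; 0 0 0 0
```

Call:
{"fn": "step_arm", "kwargs": {"rows": "-0.0046 0.0013 0.0006 0; -0.0047 0.0008 0.0006 0; -0.0048 0.0002 0.0006 0; -0.0048 -0.0003 0.0005 0; -0.0047 -0.0009 0.0005 0; 0 0 0 0; 0 0 0 0; 0 0 0 0"}}

```text
t: 9.78
eef_pos: [0.5744, -0.0917, 0.1133]
tool_rot: [0.003, 0.624, 0.782, 0.002]
contact_force: [8.0, 1.1, 5.0]
gripper_width: 0.0106
gripper_force: 25.8
```

Call:
{"fn": "step_arm", "kwargs": {"rows": "0 0 0 0; 0 0 0 0; 0 0 0 0; 0 0 0 0; 0 0 -0.02 0; 0 0 -0.03 0; 0 0 -0.03 0; 0 0 -0.03 0", "hand": 0}}

```text
t: 10.45
eef_pos: [0.5716, -0.0912, 0.2226]
tool_rot: [-0.001, 0.624, 0.782, -0.0]
contact_force: [0.3, -0.9, -0.0]
gripper_width: 0.0423
gripper_force: 0.0
```

Call:
{"fn": "step_arm", "kwargs": {"rows": "0 -0.03 -0.02 0; 0 -0.038 -0.01 0; 0 -0.038 0 0; 0 -0.038 0 0; 0 -0.038 0 0; 0 0 0 0; 0 0 0 0; 0 0 0 0"}}

```text
t: 11.12
eef_pos: [0.3949, -0.1319, 0.2517]
tool_rot: [0.0, 0.624, 0.782, 0.0]
contact_force: [0.3, 0.2, -0.1]
gripper_width: 0.0427
gripper_force: 0.0
```

Run:
```python
from h import *
for n in("top","scene"):
    s=[];
    for i in range(3):
        f=bot.grab_frame(n);s.append(plate(f)[0])
    print(n,s,pins(f))
    x0,y0=(330,190) if n=="top" else (285,170)
    cv2.imwrite(f"pics/{n}5.png",cv2.resize(f["frame"][y0:y0+45,x0:x0+60,::-1],None,fx=10,fy=10,interpolation=cv2.INTER_CUBIC))
```

```text
top [array([ 0.0769883 ,  0.00397116, -0.00503435]), array([ 0.07706227,  0.00265649, -0.00646988]), array([ 0.07701917,  0.00481977, -0.00887597])] {'L': (np.int64(13), array([ 37.7, -14.9, 136.4]), 'ang', np.float64(-0.376), 'w', array([0.5294, 0.0964])), 'R': (np.int64(12), array([ 40.1,  -4.2, 136. ]), 'ang', np.float64(-0.104), 'w', array([ 0.5742, -0.0876]))}
scene [array([ 0.07850697,  0.00288877, -0.00405467]), array([ 0.07854283, -0.00025025, -0.00260355]), array([ 0.07850796,  0.00066019, -0.00557843])] {'L': (np.int64(12), array([ 36.3, -11.3, 137.7]), 'ang', np.float64(-0.303), 'w', array([0.5271, 0.0995])), 'R': (np.int64(10), array([ 38.4,  -3. , 139.8]), 'ang', np.float64(-0.078), 'w', array([ 0.5722, -0.0868]))}
```

View pics/top5.png

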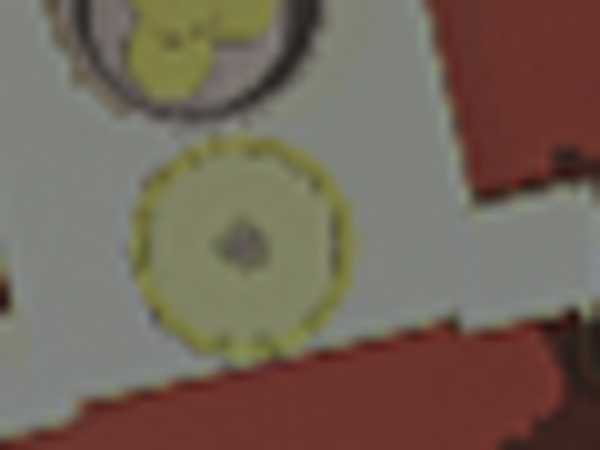

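The ball rests at (242,245), inside the ring at the dial's centre (242,247). The plane fits put the remaining tilt at about 0.006 rad. The arm is clear, so I'm handing in.

```bash
python3 -c "
from bench import bot
print(bot.finish_job())"
```

```text
the job is handed in; nothing more can be done
None
```

I turned both levelling screws and handed the job in: the table's remaining tilt measured about 0.006 rad (limit 0.02), the ball rests inside the ring, and the arm kept clear of the other objects, though I didn't re-measure their positions at the end.

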